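# Take the locking bar off the sample-cap rack

### The arm

A 6-joint arm with a two-finger parallel gripper is mounted at the origin on a cart in front of the work surface, level with it; the furniture and walls round the work are solid. World frame = base frame: x ahead of the robot, y to its left, z up, the work surface at z = 0. Lengths are in m, angles in degrees, forces in N, time in s.
With the tool pointing down it reaches from about 0.35 to 0.875 m from the base axis. Payload 4.2 kg.
Tool frame: the origin (TCP) lies on the front face of the gripper's body, between the roots of the fingers; the fingertips stand 70 mm ahead of it and the grasp point (between the pads) lies 51 mm ahead of it; x points along the fingers, y is the direction in which the jaws open and shut, and the axes are right-handed (so a half turn about x gives the same grasp; the last joint's range is limited). The gripper opens to 87 mm and grips with 3 to 60 N. Pads are 19 mm wide; open, the fingers measure 117 mm over their backs; the gripper's body (75 mm by 190 mm) begins 51 mm behind the grasp point.
Start: joints at [88.213, 22.042, 0.453, 0, -68.411, -14.817], TCP at [0.179, 0.599, 0.292] pointing down, gripper open.
Joint ranges: [-179.83, 179.83], [-69.29, 118.12], [-61.27, 80.66], [-181.25, 117.63], [-171.15, -9.14], [-177.46, 177.46]. Speed limits (degrees/s): [159.86, 159.86, 180, 180, 180, 180].

### API

Orientations are given as a 3x3 rotation matrix whose columns are the frame's x, y, z axes.
In Python, from station import r, viewer, spotter gives the robot as it stands.
- The arm moves only by the tool move_arm, never from a script. Its argument "series" is a list that holds one entry, the list of rows, each a list of 7 numbers: the turn, a rotation vector about the world's x, y, z scaled (see below), then the shift along the world's x, y, z scaled (see below), then the opening, from 0 (shut) to 1 (fully open). A call has 1 to 20 rows; each row shifts and turns the pose as measured when the row begins; what a row does not reach is not made up. The controller multiplies each number of a shift by 60 mm and each number of a turn by 8 degrees. A row lasts 1/8 s, in which the tool goes at most 62.5 mm and 10.7 degrees, less where a joint would pass 70% of its speed; a pose out of reach is approached as far as the arm can. A call with a number of a shift or a turn outside -1 to 1 is refused whole. A call with a gripper value outside its range is refused whole. The fingers move at their own pace and stop on an object; the grip force is fixed at half the most. Time passes only in rows, so rows that do not move let the fingers close. It gives the time, the measured TCP pose, the force and the opening at its end, in the units of the state.
- r.sense(): the state, without advancing time (a new reading comes with each control period).
- viewer.capture(name): name is "scene" or "top" or "wrist"; returns (picture, depth): 400x640x3 uint8, red, green, blue; 400x640 float32, m along the optical axis (not along the pixel's ray), 0 where there is no reading.
- viewer.camera_params(name): a dict with "mtx" (3x3 intrinsics, pixels), "pose" (4x4, takes a point from camera to world coordinates). Camera axes: x right, y down, z forward; pixel columns grow to the right and rows downward; lengths in m; the calibration is good to about 2 mm. A picture is of the moment at which its call begins: read the wrist's pose just before it. camera_params takes no time and is no camera call; for the wrist camera it gives the pose at the moment of the call.
- r.finish_job(): hands the job in, once; it reports no verdict.
Trained networks look in the newest picture that a camera, given by its name, has taken for a name from the list of things; names that differ only in an ending like _2 or _b are one class to them, and where a whole thing is asked for, a point or a joint stands for the part that bears it (a point fixed in the world has none). Each returns a list of dicts, best first, with "conf" (0 to 1); they miss things now and then, are a little off and sometimes report something else, mostly with a low value. They report only what shows in the picture. A call takes as long as a camera call.
- spotter.find_in(camera, name): "centre" ([column, row] in pixels, amid what is visible of it).
- spotter.trace(camera, name): "mask" (400x640 bool, what is visible of it) and "centre" ([column, row] in pixels, amid what is visible of it).
The state is a dict: "time_s": time; "joints": joint angles; "joint_velocities": joint speeds; "effort": joint torques, N m; "tcp_pos": TCP position; "ee_rot": TCP orientation; "wrist_force": force on the tool from outside, world axes, zero at the start; "moment": the same for the moment, N m; "gripper_width": opening from 0.0 (shut) to 1.0 (fully open).
Only numpy, scipy, OpenCV 4.12 (cv2) and the standard library are available. Lean on these libraries where they do the work, as an engineer would, in place of code of your own. Each camera call takes 0.05 s, during which the arm holds its last target.

### The job

Two small racks stand side by side on the right of the bench, each locked by a square bar lying in two open-topped U brackets. Lift the bar off the rack that holds the metal sample cap: straight up and level, so that both ends leave their brackets together, then set it down (do not drop it) flat on the open bench on the robot's side of both racks, clear of the pressure controllers and their cables. Leave the sample cap where it is and the other rack's bar in its brackets.

Things in the scene. Friction and masses are not known exactly. Their poses are not given: they have to be found in the camera images.
- cap_bar_mid (a point): Centre of the bar to lift: plain aluminium square bar, 20 x 140 x 20 mm, 0.16 kg, black end caps, loose, level in the brackets of the rack that holds the sample cap. y runs along the bar, z up. The centre is 76 mm above the bench in the brackets, 10 mm when lying on the bench. 98 mm of bar is free between the brackets, to grip across its 20 mm width.
- stone_bar_mid (a point): Centre of the other bar, exactly alike, lying in the brackets of the rack that holds a stack of two dark porous discs (60 mm wide, 20 mm high together). It stays there.
- cap_rack: Grey rack with the sample cap, fixed; origin at the centre of its underside, y along its bar, z up. Base plate 72 x 148 x 8 mm. U brackets at y = +54 and -54 mm, 10 mm thick (y), 46 mm wide (x); slot 26 mm wide, 34 mm deep, its floor 66 and open top 100 mm above the bench: the bar must rise 34 mm to be clear. Either rack may be the one nearer the robot.
- stone_rack: The other rack, alike in shape and axes, holding the dark discs; origin at the centre of its underside. The two bars lie nearly parallel, 100 mm or more apart. The bench is bare from x = 0.30 up to 50 mm short of the nearer bar, at y -0.42 to -0.25; to the left of that stand a controller and its black cable, about 60 mm high.
- sample_cap: Aluminium sample cap, a cylinder 62 mm across and 36 mm high with a short brass stub at its side, loose, standing on the base plate under the bar to be lifted; its top is 44 mm above the bench, 22 mm below the bar's underside. Origin at its underside, 10 mm from the cylinder's axis.

How it is judged:
By the outcome, as a careful person would: the job done as asked, in the order asked, and still so for the second after the job is handed in, with the robot touching nothing.
It also fails if it takes over 40 s, if anything falls off the work surface, if the arm or the gripper's body presses on something with over 40 N, if the wrist force passes 120 N, or if a joint passes its speed limit or range.

## Working session

There is one attempt and no reset: what is moved stays moved. The work goes in short steps, Python scripts to look and compute and a tool call to move; the robot and the scene stay as the last step left them, time stands still between calls to the robot, and variables do not carry over. Pictures are saved under pics/ and viewed, and the job is handed in when it is done.

Besides the shell and the picture viewer there is one more tool, called after "Emit:" as name(argument=value, ...), one argument or row to a line, values as JSON. move_arm: Moves the arm, as the interface text tells. Its arguments: {"type":"object","properties":{"series":{"type":"array","items":{"type":"array","items":{"type":"array","items":{"type":"number","minimum":-1,"maximum":1}}}}},"required":["series"]}

```bash
mkdir -p pics; ls
python3 - <<'E'
from station import r, viewer, spotter
import cv2,numpy as np
s=r.sense();print(s)
for n in("scene","top"):
    im,d=viewer.capture(n);cv2.imwrite(f"pics/{n}0.png",im[:,:,::-1]);np.save(f"pics/{n}0.npy",d)
    p=viewer.camera_params(n);print(n,p)
    for t in("cap_bar_mid","stone_bar_mid","cap_rack","stone_rack","sample_cap"):
        print(t,[(x['centre'],round(x['conf'],2)) for x in spotter.find_in(n,t)][:3])
print(r.sense()['time_s'])
E
```

```text
pics
{'time_s': 0.0, 'joints': array([ 8.82120734e+01,  2.20898861e+01,  3.79413600e-01, -2.82883371e-02,
       -6.84122441e+01, -1.48169523e+01]), 'joint_velocities': array([-0.01822474, -0.05678958, -0.00847676,  0.04503579,  0.01127724,
        0.02103947]), 'effort': array([ 4.68481103e-04, -3.90662456e+01,  1.87407911e+01,  4.21992257e+00,
        1.10657982e-02, -1.88751264e-04]), 'tcp_pos': array([0.17845156, 0.59850369, 0.29116799]), 'ee_rot': array([[-5.25692257e-04, -2.85943941e-01, -9.58246203e-01],
       [-2.12639964e-03, -9.58243850e-01,  2.85944405e-01],
       [-9.99997601e-01,  2.18793314e-03, -1.04289722e-04]]), 'wrist_force': array([-0.25697667, -0.01950661, -0.5380642 ]), 'moment': array([ 0.01273001, -0.02262929,  0.03030266]), 'gripper_width': 0.9995871228615562}
scene {'mtx': array([[469.22948432,   0.        , 316.28098452],
       [  0.        , 469.22948432, 203.40012472],
       [  0.        ,   0.        ,   1.        ]]), 'pose': array([[ 0.76061434, -0.45342483,  0.46462001,  0.150388  ],
       [-0.64907817, -0.51704444,  0.55799873, -0.79302364],
    
[... 230 characters left out ...]
stone_rack [([293.4, 253.0], 0.68)]
sample_cap [([328.8, 219.8], 0.9)]
top {'mtx': array([[480.42116464,   0.        , 320.32282431],
       [  0.        , 480.42116464, 206.18236777],
       [  0.        ,   0.        ,   1.        ]]), 'pose': array([[-0.0034934 , -0.99206078,  0.12571081,  0.44475755],
       [-0.99999145,  0.00318778, -0.00263224, -0.30119501],
       [ 0.00221061, -0.12571893, -0.99206344,  0.91807564],
       [ 0.        ,  0.        ,  0.        ,  1.        ]])}
cap_bar_mid [([331.5, 189.3], 0.56), ([328.2, 248.7], 0.3)]
stone_bar_mid [([326.5, 248.3], 0.85)]
cap_rack [([339.1, 205.0], 0.58)]
stone_rack [([321.5, 267.2], 0.85)]
sample_cap [([329.3, 197.5], 0.78)]
0.6
```

View pics/scene0.png

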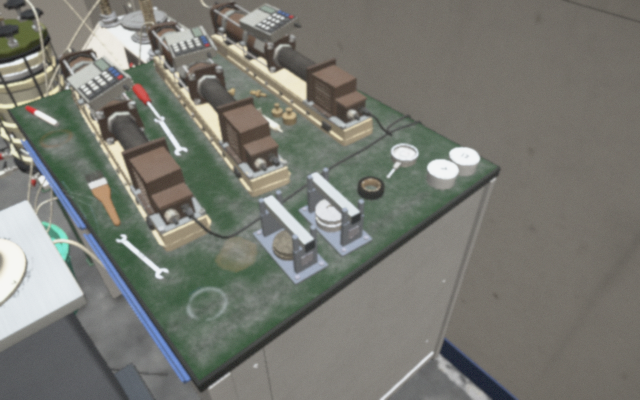

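View pics/top0.png

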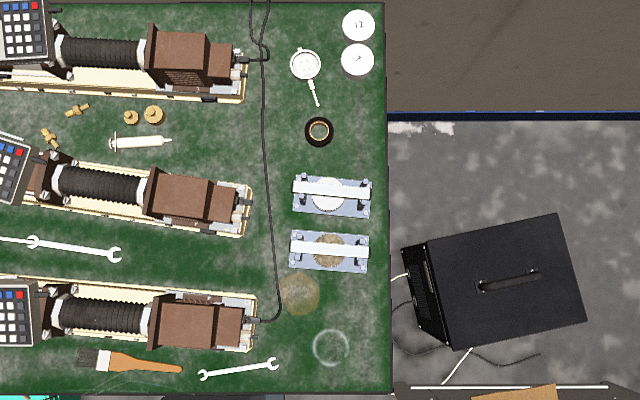

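```bash
cat > h.py <<'E'
from station import r, viewer, spotter
import numpy as np, cv2
def plane(n,px,z):
    p=viewer.camera_params(n);K=p['mtx'];T=p['pose']
    px=np.atleast_2d(px);d=np.c_[px,np.ones(len(px))]@np.linalg.inv(K).T@T[:3,:3].T
    o=T[:3,3];return o+d*((z-o[2])/d[:,2])[:,None]
def cloud(n,d):
    p=viewer.camera_params(n);K=p['mtx'];T=p['pose']
    v,u=np.mgrid[:400,:640];c=np.stack([(u-K[0,2])/K[0,0]*d,(v-K[1,2])/K[1,1]*d,d],-1)
    w=c@T[:3,:3].T+T[:3,3];w[d<=0]=np.nan;return w
E
python3 - <<'E'
from h import *
for n in("top","scene"):
    im,_=viewer.capture(n);d=np.load(f"pics/{n}0.npy");w=cloud(n,d)
    for t in("cap_bar_mid","stone_bar_mid","sample_cap"):
        for o in spotter.trace(n,t)[:2]:
            m=o['mask'];P=w[m];P=P[~np.isnan(P[:,0])]
            print(n,t,round(o['conf'],2),m.sum(),np.median(P,0).round(3))
            if 'bar' in t:
                P=P[(P[:,2]>.080)&(P[:,2]<.095)]
                if len(P)<20: continue
                rc=cv2.minAreaRect((P[:,:2]*1000).astype(np.float32));print('  top face',len(P),P.mean(0).round(4),P.min(0).round(3),P.max(0).round(3),rc)
                cv2.imwrite(f"pics/m_{n}_{t}.png",m.astype(np.uint8)*255)
E
```

```text
top cap_bar_mid 0.9 949 [ 0.577 -0.324  0.086]
  top face 892 [ 0.5783 -0.3234  0.0862] [ 0.562 -0.392  0.08 ] [ 0.596 -0.254  0.09 ] ((578.8511352539062, -323.3892517089844), (138.72463989257812, 20.74303436279297), 84.11554718017578)
top cap_bar_mid 0.43 1569 [ 0.462 -0.323  0.009]
  top face 23 [ 0.4702 -0.3156  0.0879] [ 0.448 -0.377  0.085] [ 0.498 -0.256  0.095] ((470.9945068359375, -314.362548828125), (121.19696807861328, 41.70074462890625), 81.72480773925781)
top stone_bar_mid 0.86 1034 [ 0.475 -0.318  0.086]
  top face 942 [ 0.4754 -0.3188  0.0863] [ 0.46  -0.389  0.08 ] [ 0.49  -0.249  0.091] ((475.5184326171875, -318.79791259765625), (140.66513061523438, 19.991601943969727), 85.18616485595703)
top sample_cap 0.96 528 [ 0.566 -0.316  0.043]
scene cap_bar_mid 0.85 759 [ 0.577 -0.332  0.084]
  top face 548 [ 0.5799 -0.3295  0.0845] [ 0.565 -0.394  0.08 ] [ 0.597 -0.255  0.088] ((580.8734130859375, -323.94354248046875), (139.5369873046875, 20.72337532043457), 83.12217712402344)
scene stone_bar_mid 0.55 894 [ 0.474 -0.328  0.084]
  top face 676 [ 0.4766 -0.326   0.0846] [ 0.462 -0.391  0.08 ] [ 0.491 -0.252  0.088] ((477.9212341308594, -321.15606689453125), (139.03269958496094, 20.708696365356445), 85.04056549072266)
scene sample_cap 0.86 627 [ 0.566 -0.328  0.038]
```

Both pictures agree. The far rack at top px (330,190) holds the shiny cap, with its bar centre near (0.579, -0.324). The near rack at (327,249) holds the dark discs. Next I check the transit heights and how bare the placing area is.

Run:
```python
from h import *
w=np.concatenate([cloud(n,np.load(f"pics/{n}0.npy")).reshape(-1,3) for n in("top","scene")]);w=w[~np.isnan(w[:,0])]
a=np.array([.178,.599]);b=np.array([.579,-.324]);u=(b-a)/np.hypot(*(b-a))
q=w[:,:2]-a;s=q@u;t=np.abs(q[:,0]*u[1]-q[:,1]*u[0])
for k in np.arange(0,1.05,.1):
    m=(s>k)&(s<k+.1)&(t<.13)&(w[:,2]<.6);print(round(k,1),m.sum(),w[m,2].max().round(3) if m.any() else None)
m=(w[:,0]>.22)&(w[:,0]<.42)&(w[:,1]>-.42)&(w[:,1]<-.2);h=w[m];print('place area z>15mm:',h[h[:,2]>.015].round(3)[:20], np.percentile(h[:,2],[1,50,99]))
e=w[(abs(w[:,2])<.02)&(w[:,0]<.5)];e2=e[(e[:,1]<-.3)];print('xmin',np.percentile(e2[:,0],.2),'ymin',np.percentile(e2[:,1],.2))
```

```text
0.0 1854 0.003
0.1 2539 0.045
0.2 2965 0.147
0.3 5289 0.186
0.4 10489 0.198
0.5 12852 0.198
0.6 11087 0.149
0.7 13979 0.148
0.8 12635 0.138
0.9 11470 0.103
1.0 16310 0.102
place area z>15mm: [[ 0.403 -0.225  0.015]
 [ 0.401 -0.223  0.018]
 [ 0.401 -0.225  0.018]
 [ 0.401 -0.227  0.015]
 [ 0.399 -0.223  0.017]
 [ 0.399 -0.225  0.017]
 [ 0.399 -0.227  0.019]
 [ 0.397 -0.223  0.016]
 [ 0.398 -0.225  0.019]
 [ 0.398 -0.227  0.018]
 [ 0.396 -0.223  0.021]
 [ 0.396 -0.225  0.019]
 [ 0.396 -0.227  0.022]
 [ 0.394 -0.223  0.02 ]
 [ 0.394 -0.225  0.024]
 [ 0.394 -0.227  0.026]
 [ 0.394 -0.229  0.02 ]
 [ 0.392 -0.223  0.02 ]
 [ 0.393 -0.226  0.026]
 [ 0.392 -0.227  0.024]] [-0.00260998  0.00099948  0.02597478]
xmin 0.21346704887532575 ymin -0.43700819617493536
```

Emit:
move_arm(
  series=[
    [[0, 0, 0, 0, 0, 1, 1], [0, 0, -0.6, 0.4, -0.9, 0, 1], [0, 0, -0.6, 0.4, -0.9, 0, 1], [0, 0, -0.6, 0.4, -0.9, 0, 1], [0, 0, -0.6, 0.4, -0.9, 0, 1], [0, 0, -0.6, 0.4, -0.9, 0, 1], [0, 0, -0.6, 0.4, -0.9, 0, 1], [0, 0, -0.6, 0.4, -0.9, 0, 1], [0, 0, -0.6, 0.4, -0.9, 0, 1], [0, 0, -0.6, 0.4, -0.9, 0, 1], [0, 0, -0.6, 0.4, -0.9, 0, 1], [0, 0, -0.6, 0.4, -0.9, 0, 1], [0, 0, -0.6, 0.4, -0.9, 0, 1], [0, 0, -0.6, 0.4, -0.9, 0, 1], [0, 0, -0.6, 0.4, -0.9, 0, 1], [0, 0, -0.6, 0.4, -0.9, 0, 1], [0, 0, -0.6, 0.4, -0.9, 0, 1], [0, 0, 0, 0, 0, 0, 1]],
  ],
)

```text
time_s: 3.25
tcp_pos: [0.569, -0.2946, 0.3554]
ee_rot: [[0.014, -0.995, 0.1], [-0.001, 0.1, 0.995], [-1.0, -0.014, 0.0]]
wrist_force: [-0.5, 0.6, -0.2]
gripper_width: 1.001
```

Run:
```python
from h import *
R=r.sense()['ee_rot'];print(r.sense()['tcp_pos'],R.round(4).tolist())
n="wrist";p=viewer.camera_params(n);im,d=viewer.capture(n);cv2.imwrite("pics/w1.png",im[:,:,::-1]);w=cloud(n,d)
print(p['pose'].round(3))
for t in("cap_bar_mid","stone_bar_mid","sample_cap"):
    for o in spotter.trace(n,t)[:2]:
        m=o['mask'];P=w[m];P=P[~np.isnan(P[:,0])]
        print(t,round(o['conf'],2),o['centre'],m.sum(),np.median(P,0).round(3))
        if 'bar' in t:
            c=cv2.findContours(m.astype(np.uint8),0,1)[0];c=max(c,key=cv2.contourArea).reshape(-1,2)
            q=plane(n,c.astype(float),.086);print(cv2.minAreaRect((q[:,:2]*1000).astype(np.float32)))
            P=P[(P[:,2]>.080)&(P[:,2]<.095)]
            if len(P)>20:print(P.mean(0),cv2.minAreaRect((P[:,:2]*1000).astype(np.float32)))
```

```text
[ 0.56895085 -0.29461216  0.35540528] [[0.0139, -0.9949, 0.0996], [-0.0013, 0.0996, 0.995], [-0.9999, -0.014, 0.0001]]
[[-0.995  0.094  0.038  0.56 ]
 [ 0.1    0.961  0.259 -0.365]
 [-0.013  0.262 -0.965  0.447]
 [ 0.     0.     0.     1.   ]]
cap_bar_mid 0.66 [308.8, 147.1] 2541 [ 0.579 -0.327  0.086]
((579.892822265625, -319.3710632324219), (139.06011962890625, 20.58702850341797), 83.80728149414062)
[ 0.57949825 -0.32457385  0.08595647] ((580.24365234375, -320.5234680175781), (139.3245391845703, 19.90509033203125), 84.30525970458984)
stone_bar_mid 0.6 [402.6, 143.9] 3023 [ 0.478 -0.323  0.086]
((478.4884033203125, -315.13824462890625), (139.80123901367188, 24.961545944213867), 85.79231262207031)
[ 0.47703862 -0.32074552  0.0859141 ] ((476.71875, -316.59039306640625), (139.85011291503906, 20.460683822631836), 85.21426391601562)
sample_cap 0.64 [315.3, 151.7] 1137 [ 0.569 -0.317  0.043]
sample_cap 0.51 [374.8, 123.5] 3442 [ 0.494 -0.332  0.009]
```

View pics/w1.png

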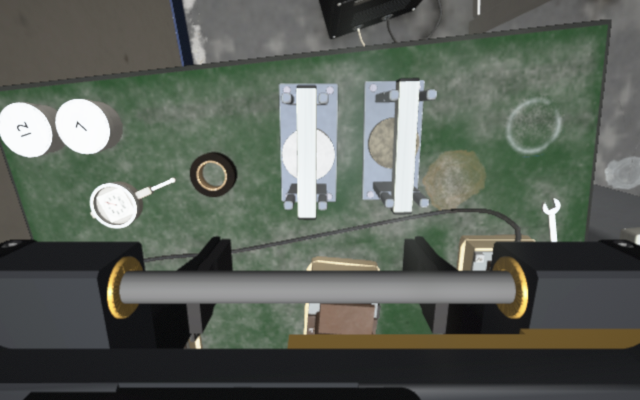

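The wrist view shows the cap bar at (307,150) over the white cap, and its position agrees with the fixed cameras. I correct the position and tilt, then descend partway.

Emit:
move_arm(
  series=[
    [[0, 0.1, 0, 0.17, -0.46, 0, 1], [0, 0, 0, 0, 0, -0.7, 1], [0, 0, 0, 0, 0, -0.7, 1], [0, 0, 0, 0, 0, -0.7, 1], [0, 0, 0, 0, 0, 0, 0.8]],
  ],
)

```text
time_s: 4.08
tcp_pos: [0.578, -0.3112, 0.2365]
ee_rot: [[0.013, -0.997, 0.082], [-0.004, 0.082, 0.997], [-1.0, -0.013, -0.003]]
wrist_force: [-0.1, -1.0, 0.2]
gripper_width: 0.95
```

Run:
```python
from h import *
s=r.sense();print(s['tcp_pos'].round(4),s['ee_rot'].round(4).tolist(),s['gripper_width'],s['joints'])
n="wrist";p=viewer.camera_params(n);im,d=viewer.capture(n);cv2.imwrite("pics/w2.png",im[:,:,::-1]);w=cloud(n,d)
for o in spotter.trace(n,"cap_bar_mid")[:2]:
        m=o['mask'];P=w[m];P=P[~np.isnan(P[:,0])]
        P=P[(P[:,2]>.080)&(P[:,2]<.095)]
        print(o['conf'],o['centre'],P.mean(0),cv2.minAreaRect((P[:,:2]*1000).astype(np.float32)))
```

```text
[ 0.578  -0.3112  0.2365] [[0.0128, -0.9965, 0.082], [-0.0044, 0.082, 0.9966], [-0.9999, -0.0131, -0.0034]] 0.9503960233178834 [-14.18642962  27.07379648   0.21390066   0.07405238 -62.36697074
   9.45011045]
0.69 [317.3, 177.4] [ 0.58207139 -0.33366169  0.08850744] ((582.5164184570312, -329.53741455078125), (127.3018798828125, 20.059823989868164), 84.10492706298828)
```

View pics/w2.png

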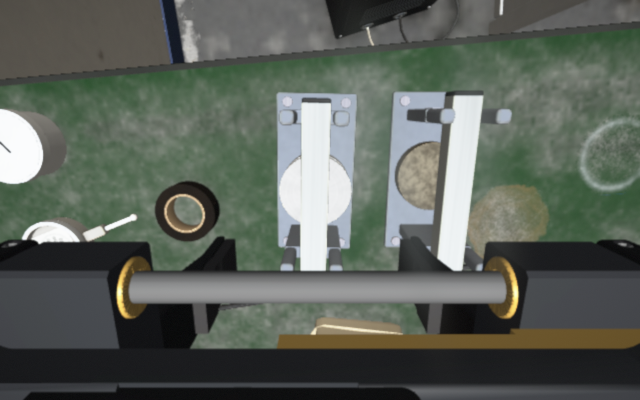

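Emit:
move_arm(
  series=[
    [[0.05, 0.15, -0.2, 0.05, -0.25, 0, 0.8], [0, 0, 0, 0, 0, 0, 0.8]],
  ],
)

```text
time_s: 4.42
tcp_pos: [0.5857, -0.3275, 0.2481]
ee_rot: [[0.01, -0.994, 0.107], [-0.006, 0.107, 0.994], [-1.0, -0.011, -0.005]]
wrist_force: [-0.5, -0.1, -0.6]
gripper_width: 0.807
```

Run:
```python
from h import *
s=r.sense();print(s['tcp_pos'].round(4),s['ee_rot'].round(4).tolist(),s['gripper_width'],s['joint_velocities'].round(2))
```

```text
[ 0.5857 -0.3275  0.2481] [[0.0101, -0.9942, 0.1071], [-0.0061, 0.1071, 0.9942], [-0.9999, -0.0107, -0.0049]] 0.8071756968358054 [ 1.29 -2.42 -0.25 -0.19 -0.38  0.04]
```

Emit:
move_arm(
  series=[
    [[0, 0, 0, 0, 0, 0, 0.8], [0, 0, 0, 0, 0, 0, 0.8], [0, 0, 0, 0, 0, 0, 0.8]],
  ],
)

```text
time_s: 4.8
tcp_pos: [0.5862, -0.3266, 0.2518]
ee_rot: [[0.016, -0.994, 0.105], [-0.008, 0.105, 0.994], [-1.0, -0.017, -0.006]]
wrist_force: [0.4, -0.6, 0.1]
gripper_width: 0.803
```

Run:
```python
from h import *
s=r.sense();print(s['tcp_pos'].round(4),s['ee_rot'].round(4).tolist(),s['gripper_width'],s['joint_velocities'].round(2))
```

```text
[ 0.5862 -0.3266  0.2518] [[0.0159, -0.9943, 0.1054], [-0.0078, 0.1053, 0.9944], [-0.9998, -0.0166, -0.0061]] 0.8030151488171898 [ 0.15 -0.3  -0.13 -0.01 -0.05  0.02]
```

Emit:
move_arm(
  series=[
    [[0.06, 0.12, 0, -0.1, 0.07, 0, 0.8], [0, 0, 0, 0, 0, 0, 0.8], [0, 0, 0, 0, 0, 0, 0.8]],
  ],
)

```text
time_s: 5.18
tcp_pos: [0.5795, -0.3218, 0.2517]
ee_rot: [[-0.003, -0.994, 0.105], [0.001, 0.105, 0.994], [-1.0, 0.003, 0.001]]
wrist_force: [0.1, -0.1, 0.2]
gripper_width: 0.798
```

```bash
cat > st.py <<'E'
from h import *
s=r.sense();R=s['ee_rot'];G=s['tcp_pos']+.051*R[:,0]
print('tcp',s['tcp_pos'].round(4),'grasp',G.round(4),'pitch/roll deg',np.degrees(R[:2,0]).round(2),'yaw',np.degrees(np.arctan2(R[1,1],R[0,1])).round(2),'w',round(s['gripper_width'],3),'v',s['joint_velocities'].round(1),'F',s['wrist_force'].round(1),'M',s['moment'].round(2),s['time_s'])
E
python3 st.py
```

```text
tcp [ 0.5795 -0.3218  0.2517] grasp [ 0.5794 -0.3217  0.2007] pitch/roll deg [-0.15  0.08] yaw 173.98 w 0.798 v [ 0.1 -0.1 -0.2 -0.2 -0.1  0.1] F [ 0.1 -0.1  0.2] M [ 0.1  -0.09  0.05] 5.175
```

Emit:
move_arm(
  series=[
    [[0, 0, 0, 0, 0, -0.3, 0.8], [0, 0, 0, 0, 0, -0.3, 0.8], [0, 0, 0, 0, 0, -0.3, 0.8], [0, 0, 0, 0, 0, -0.3, 0.8], [0, 0, 0, 0, 0, -0.2, 0.8], [0, 0, 0, 0, 0, 0, 0.8], [0, 0, 0, 0, 0, 0, 0.8]],
  ],
)

```text
time_s: 6.05
tcp_pos: [0.5803, -0.3224, 0.166]
ee_rot: [[-0.0, -0.995, 0.105], [-0.0, 0.105, 0.995], [-1.0, 0.0, -0.0]]
wrist_force: [-0.9, -0.2, 0.4]
gripper_width: 0.8
```

```bash
python3 st.py
```

```text
tcp [ 0.5803 -0.3224  0.166 ] grasp [ 0.5803 -0.3224  0.115 ] pitch/roll deg [-0.03 -0.  ] yaw 173.99 w 0.8 v [-0.1  0.2 -0.2 -0.  -0.   0. ] F [-0.9 -0.2  0.4] M [ 0.06 -0.03 -0.01] 6.05
```

Emit:
move_arm(
  series=[
    [[0, 0, 0, 0, 0, -0.22, 0.8], [0, 0, 0, 0, 0, -0.21, 0.8], [0, 0, 0, 0, 0, 0, 0.8], [0, 0, 0, 0, 0, 0, 0.8]],
  ],
)

```text
time_s: 6.55
tcp_pos: [0.5806, -0.3225, 0.1394]
ee_rot: [[0.001, -0.995, 0.105], [-0.001, 0.105, 0.995], [-1.0, -0.001, -0.001]]
wrist_force: [-0.2, -0.3, -0.5]
gripper_width: 0.798
```

```bash
python3 st.py
python3 - <<'E'
from h import *
im,d=viewer.capture("scene");cv2.imwrite("pics/s3.png",cv2.resize(im[120:300,200:440,::-1],None,fx=3,fy=3))
E
```

```text
tcp [ 0.5806 -0.3225  0.1394] grasp [ 0.5807 -0.3225  0.0884] pitch/roll deg [ 0.07 -0.04] yaw 174.0 w 0.798 v [-0.   0.4 -0.5 -0.3  0.  -0. ] F [-0.2 -0.3 -0.5] M [ 0.09 -0.12  0.01] 6.55
```

View pics/s3.png

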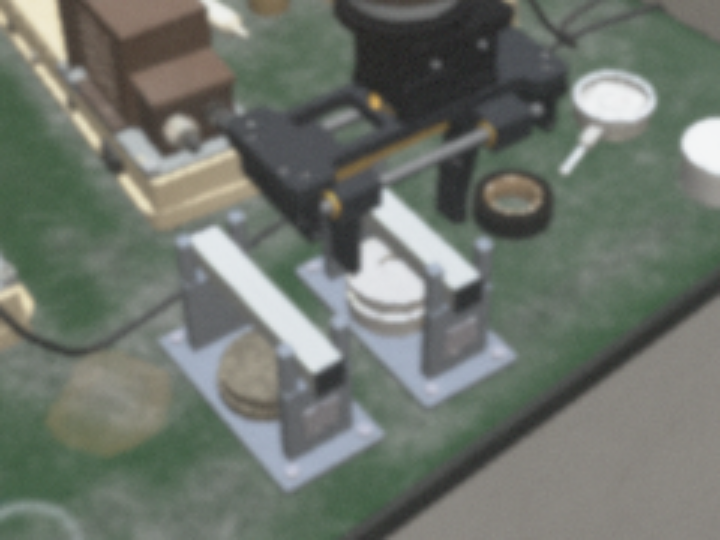

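The scene crop shows the fingers straddling the cap-rack bar, at about (350,250) and (455,190) in the crop. Now I close.

Emit:
move_arm(
  series=[
    [[0, 0, 0, 0, 0, 0, 0], [0, 0, 0, 0, 0, 0, 0], [0, 0, 0, 0, 0, 0, 0], [0, 0, 0, 0, 0, 0, 0], [0, 0, 0, 0, 0, 0, 0], [0, 0, 0, 0, 0, 0, 0], [0, 0, 0, 0, 0, 0, 0], [0, 0, 0, 0, 0, 0, 0]],
  ],
)

```text
time_s: 7.6
tcp_pos: [0.581, -0.3226, 0.1404]
ee_rot: [[0.003, -0.995, 0.104], [-0.001, 0.104, 0.995], [-1.0, -0.003, -0.001]]
wrist_force: [-0.3, -0.2, -0.1]
gripper_width: 0.225
```

```bash
python3 st.py
```

```text
tcp [ 0.581  -0.3226  0.1404] grasp [ 0.5812 -0.3226  0.0894] pitch/roll deg [ 0.17 -0.07] yaw 174.0 w 0.225 v [-0.  -0.   0.1  0.1  0.  -0. ] F [-0.3 -0.2 -0.1] M [ 0.07 -0.01  0.04] 7.6
```

Emit:
move_arm(
  series=[
    [[0, 0, 0, 0, 0, 0.1, 0], [0, 0, 0, 0, 0, 0.1, 0], [0, 0, 0, 0, 0, 0, 0]],
  ],
)

```text
time_s: 7.98
tcp_pos: [0.5807, -0.3224, 0.1528]
ee_rot: [[0.002, -0.994, 0.105], [-0.001, 0.105, 0.994], [-1.0, -0.002, -0.0]]
wrist_force: [0.0, 1.5, -1.7]
gripper_width: 0.229
```

```bash
python3 st.py;  python3 - <<'E'
from h import *
im,d=viewer.capture("scene");cv2.imwrite("pics/s4.png",cv2.resize(im[120:300,200:440,::-1],None,fx=3,fy=3))
E
```

```text
tcp [ 0.5807 -0.3224  0.1528] grasp [ 0.5808 -0.3225  0.1018] pitch/roll deg [ 0.11 -0.04] yaw 173.99 w 0.229 v [ 0.   0.3 -0.4 -0.3 -0.3 -0.1] F [ 0.   1.5 -1.7] M [ 0.07 -0.07  0.02] 7.975
```

View pics/s4.png

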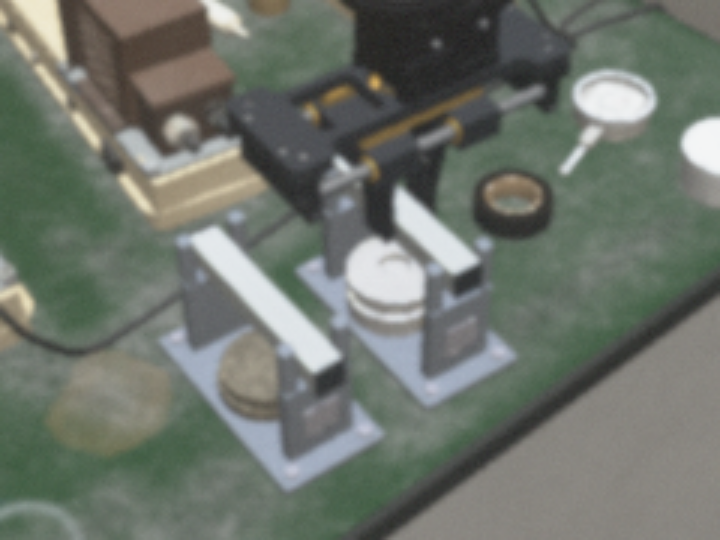

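The bar is rising with the tool: 1.7 N carried, the near end at (465,275) is up, and it looks level. I continue straight up.

Emit:
move_arm(
  series=[
    [[0, 0, 0, 0, 0, 0.15, 0], [0, 0, 0, 0, 0, 0.15, 0], [0, 0, 0, 0, 0, 0.2, 0], [0, 0, 0, 0, 0, 0.25, 0], [0, 0, 0, 0, 0, 0.25, 0], [0, 0, 0, 0, 0, 0.25, 0], [0, 0, 0, 0, 0, 0.2, 0], [0, 0, 0, 0, 0, 0, 0], [0, 0, 0, 0, 0, 0, 0]],
  ],
)

```text
time_s: 9.15
tcp_pos: [0.5805, -0.3223, 0.247]
ee_rot: [[0.004, -0.994, 0.105], [-0.001, 0.105, 0.994], [-1.0, -0.004, -0.0]]
wrist_force: [-0.2, -0.3, -0.6]
gripper_width: 0.228
```

```bash
python3 st.py;  python3 - <<'E'
from h import *
for n in("scene","wrist"):
    im,d=viewer.capture(n);cv2.imwrite(f"pics/{n}5.png",im[:,:,::-1])
    w=cloud(n,d)
    for o in spotter.trace(n,"cap_bar_mid")[:2]:
        P=w[o['mask']];P=P[~np.isnan(P[:,0])];print(n,o['conf'],o['centre'],np.median(P,0).round(3),np.percentile(P,[2,98],axis=0).round(3).tolist())
        if n=="wrist" or 1:
            T=P[(P[:,2]>.15)];A=np.c_[T[:,:2],np.ones(len(T))];print(len(T), cv2.minAreaRect((T[:,:2]*1000).astype(np.float32)) if len(T)>10 else '')
E
```

```text
tcp [ 0.5805 -0.3223  0.247 ] grasp [ 0.5807 -0.3224  0.196 ] pitch/roll deg [ 0.21 -0.05] yaw 173.98 w 0.228 v [ 0.1 -0.2  0.3  0.1 -0.1  0. ] F [-0.2 -0.3 -0.6] M [ 0.13 -0.02  0.03] 9.15
scene 0.65 [341.9, 160.0] [ 0.575 -0.356  0.19 ] [[0.565, -0.393, 0.0], [0.715, -0.201, 0.193]]
735 ((579.74755859375, -325.27618408203125), (126.04257202148438, 84.88846588134766), 54.253116607666016)
wrist 0.88 [321.8, 202.1] [ 0.577 -0.354  0.192] [[0.565, -0.39, 0.19], [0.59, -0.29, 0.193]]
8191 ((578.4208984375, -339.3966979980469), (104.10179138183594, 20.043922424316406), 83.98015594482422)
wrist 0.26 [293.5, 146.2] [ 0.584 -0.363  0.007] [[0.541, -0.399, 0.005], [0.619, -0.272, 0.1]]
40 ((575.8148193359375, -362.1348876953125), (58.39460372924805, 30.49188804626465), 83.58696746826172)
```

View pics/scene5.png

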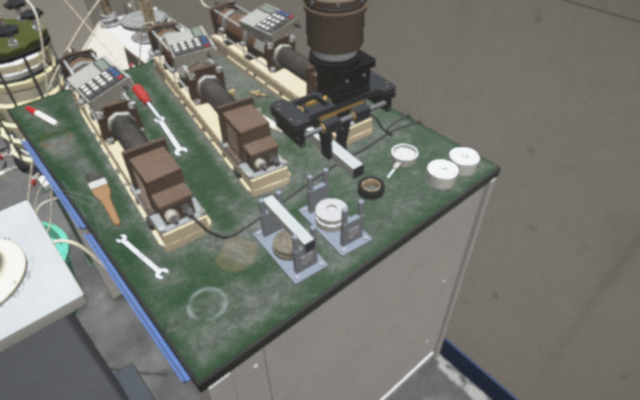

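View pics/wrist5.png

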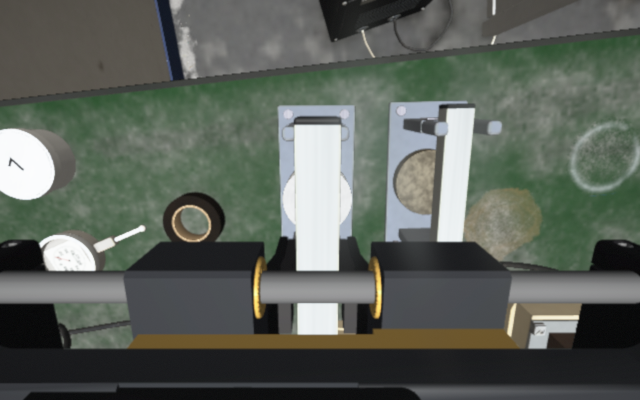

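The bar is clear: underside about 172 mm, with its top level at 190–193 mm along its length. The cap and the other bar are undisturbed. Now I carry it over the near rack to the robot's side.

Emit:
move_arm(
  series=[
    [[0, 0, 0, -0.2, 0, 0, 0], [0, 0, 0, -0.35, -0.02, 0, 0], [0, 0, 0, -0.4, -0.03, 0, 0], [0, 0, 0, -0.4, -0.03, 0, 0], [0, 0, 0, -0.4, -0.03, 0, 0], [0, 0, 0, -0.4, -0.03, 0, 0], [0, 0, 0, -0.4, -0.03, 0, 0], [0, 0, 0, -0.4, -0.03, 0, 0], [0, 0, 0, -0.4, -0.02, 0, 0], [0, 0, 0, -0.35, 0, 0, 0], [0, 0, 0, -0.25, 0, 0, 0], [0, 0, 0, -0.1, 0, 0, 0], [0, 0, 0, 0, 0, 0, 0], [0, 0, 0, 0, 0, 0, 0]],
  ],
)

```text
time_s: 11.1
tcp_pos: [0.3212, -0.3341, 0.2444]
ee_rot: [[-0.002, -0.994, 0.106], [0.001, 0.106, 0.994], [-1.0, 0.002, 0.001]]
wrist_force: [0.5, 0.3, -1.5]
gripper_width: 0.225
```

```bash
python3 st.py
```

```text
tcp [ 0.3212 -0.3341  0.2444] grasp [ 0.3211 -0.3341  0.1934] pitch/roll deg [-0.11  0.06] yaw 173.91 w 0.225 v [ 0.   0.2  0.2 -0.   0.1 -0.1] F [ 0.5  0.3 -1.5] M [ 0.1  -0.08 -0.01] 11.1
```

Emit:
move_arm(
  series=[
    [[0, 0, 0, 0.24, 0, 0, 0], [0, 0, 0, 0, 0, -0.15, 0], [0, 0, 0, 0, 0, -0.3, 0], [0, 0, 0, 0, 0, -0.3, 0], [0, 0, 0, 0, 0, -0.3, 0], [0, 0, 0, 0, 0, -0.3, 0], [0, 0, 0, 0, 0, -0.3, 0], [0, 0, 0, 0, 0, -0.3, 0], [0, 0, 0, 0, 0, -0.25, 0], [0, 0, 0, 0, 0, -0.1, 0], [0, 0, 0, 0, 0, 0, 0], [0, 0, 0, 0, 0, 0, 0]],
  ],
)

```text
time_s: 12.6
tcp_pos: [0.3402, -0.333, 0.0962]
ee_rot: [[-0.007, -0.995, 0.101], [0.004, 0.101, 0.995], [-1.0, 0.008, 0.003]]
wrist_force: [-0.8, -0.7, -1.2]
gripper_width: 0.228
```

```bash
python3 st.py
python3 - <<'E'
from h import *
for n in("scene","top"):
    im,d=viewer.capture(n);cv2.imwrite(f"pics/{n}6.png",im[:,:,::-1])
E
```

```text
tcp [ 0.3402 -0.333   0.0962] grasp [ 0.3398 -0.3328  0.0453] pitch/roll deg [-0.41  0.21] yaw 174.19 w 0.228 v [0.1 0.1 0.1 0.1 0.  0.1] F [-0.8 -0.7 -1.2] M [ 0.06 -0.14 -0.02] 12.6
```

View pics/scene6.png

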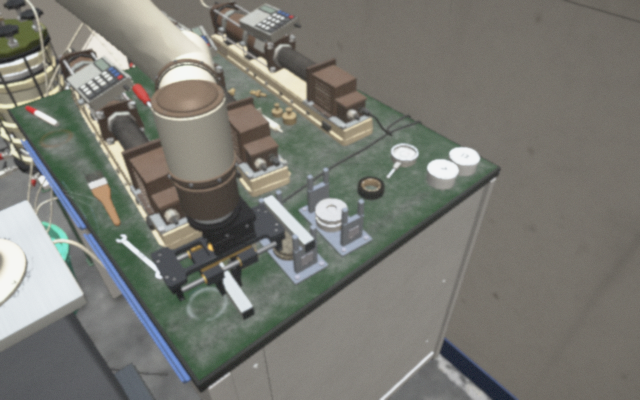

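View pics/top6.png

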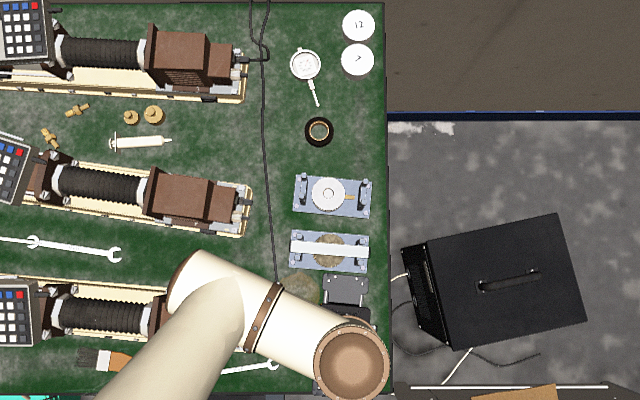

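The scene view shows the bar above bare bench at (235,290). The top view shows the sample cap still in its rack and the gripper body with a small gap to the near rack. I back off 7 mm, level the tool and lower gently.

Emit:
move_arm(
  series=[
    [[-0.03, -0.05, 0, -0.12, 0, 0, 0], [0, 0, 0, 0, 0, 0, 0], [0, 0, 0, 0, 0, -0.12, 0], [0, 0, 0, 0, 0, -0.12, 0], [0, 0, 0, 0, 0, 0, 0], [0, 0, 0, 0, 0, 0, 0]],
  ],
)

```text
time_s: 13.45
tcp_pos: [0.3326, -0.3332, 0.0817]
ee_rot: [[0.002, -0.995, 0.102], [-0.002, 0.102, 0.995], [-1.0, -0.002, -0.002]]
wrist_force: [0.2, -0.4, -1.7]
gripper_width: 0.228
```

```bash
python3 st.py
python3 - <<'E'
from h import *
n="wrist";im,d=viewer.capture(n);w=cloud(n,d);cv2.imwrite("pics/w7.png",im[:,:,::-1])
for o in spotter.trace(n,"cap_bar_mid")[:1]:
    P=w[o['mask']];P=P[~np.isnan(P[:,0])];print(o['conf'],np.median(P,0).round(4));
    for lo in np.arange(-.42,-.25,.02):
        q=P[(P[:,1]>lo)&(P[:,1]<lo+.02)]
        if len(q)>20: print(lo.round(2),np.median(q[:,2]).round(4))
E
```

```text
tcp [ 0.3326 -0.3332  0.0817] grasp [ 0.3327 -0.3333  0.0307] pitch/roll deg [ 0.12 -0.1 ] yaw 174.17 w 0.228 v [ 0.1  0.5 -0.1 -0.1  0.1 -0. ] F [ 0.2 -0.4 -1.7] M [ 0.11 -0.07  0.02] 13.45
0.71 [ 0.3294 -0.3651  0.0268]
-0.42 0.0266
-0.4 0.0268
-0.38 0.0268
-0.36 0.0267
-0.34 0.0267
-0.32 0.0266
-0.3 0.0263
```

View pics/w7.png

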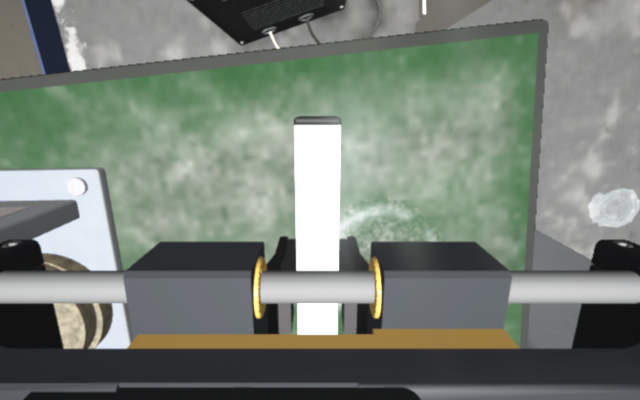

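The bar is level, about 6 mm above the bench. I lower it until it touches.

Emit:
move_arm(
  series=[
    [[0, 0, 0, 0, 0, -0.04, 0], [0, 0, 0, 0, 0, -0.04, 0], [0, 0, 0, 0, 0, 0, 0]],
  ],
)

```text
time_s: 13.92
tcp_pos: [0.3327, -0.3332, 0.0769]
ee_rot: [[0.003, -0.995, 0.102], [-0.002, 0.102, 0.995], [-1.0, -0.003, -0.002]]
wrist_force: [-0.5, -0.0, -1.3]
gripper_width: 0.223
```

```bash
python3 st.py
```

```text
tcp [ 0.3327 -0.3332  0.0769] grasp [ 0.3329 -0.3333  0.0259] pitch/roll deg [ 0.16 -0.12] yaw 174.17 w 0.223 v [ 0.1 -0.2  0.1  0.   0.1  0. ] F [-0.5 -0.  -1.3] M [ 0.1  -0.06 -0.03] 13.925
```

Emit:
move_arm(
  series=[
    [[0, 0, 0, 0, 0, -0.025, 0], [0, 0, 0, 0, 0, 0, 0]],
  ],
)

```text
time_s: 14.18
tcp_pos: [0.3328, -0.3332, 0.0754]
ee_rot: [[0.003, -0.995, 0.102], [-0.002, 0.102, 0.995], [-1.0, -0.003, -0.002]]
wrist_force: [-0.0, -0.9, -0.9]
gripper_width: 0.227
```

```bash
python3 st.py
```

```text
tcp [ 0.3328 -0.3332  0.0754] grasp [ 0.3329 -0.3334  0.0244] pitch/roll deg [ 0.17 -0.12] yaw 174.17 w 0.227 v [-0.  -0.2  0.1  0.1  0.  -0. ] F [-0.  -0.9 -0.9] M [ 0.06 -0.05  0.02] 14.175
```

Emit:
move_arm(
  series=[
    [[0, 0, 0, 0, 0, -0.025, 0], [0, 0, 0, 0, 0, 0, 0]],
  ],
)

```text
time_s: 14.42
tcp_pos: [0.333, -0.3334, 0.0744]
ee_rot: [[0.003, -0.995, 0.101], [-0.003, 0.101, 0.995], [-1.0, -0.003, -0.002]]
wrist_force: [-0.2, -0.1, -1.0]
gripper_width: 0.228
```

```bash
python3 st.py
```

```text
tcp [ 0.333  -0.3334  0.0744] grasp [ 0.3332 -0.3335  0.0234] pitch/roll deg [ 0.19 -0.14] yaw 174.21 w 0.228 v [ 0.1 -0.1  0.   0.1 -0.2  0.1] F [-0.2 -0.1 -1. ] M [0.14 0.   0.06] 14.425
```

Emit:
move_arm(
  series=[
    [[0, 0, 0, 0, 0, -0.025, 0], [0, 0, 0, 0, 0, -0.01, 0]],
  ],
)

```text
time_s: 14.68
tcp_pos: [0.3331, -0.3334, 0.0744]
ee_rot: [[0.003, -0.995, 0.1], [-0.003, 0.1, 0.995], [-1.0, -0.003, -0.003]]
wrist_force: [-1.0, 0.4, 1.9]
gripper_width: 0.23
```

```bash
python3 st.py
```

```text
tcp [ 0.3331 -0.3334  0.0744] grasp [ 0.3333 -0.3335  0.0234] pitch/roll deg [ 0.17 -0.17] yaw 174.26 w 0.23 v [ 0.  -0.  -0.   0.1 -0.2 -0. ] F [-1.   0.4  1.9] M [ 0.35  0.17 -0.01] 14.675
```

Contact: z has stopped and the force has reversed to +1.9 N. I press slightly, then open to about 45 mm and let it settle.

Emit:
move_arm(
  series=[
    [[0.01, 0, 0, 0, 0, -0.02, 0], [0, 0, 0, 0, 0, 0, 0.25], [0, 0, 0, 0, 0, 0, 0.3], [0, 0, 0, 0, 0, 0, 0.5], [0, 0, 0, 0, 0, 0, 0.6], [0, 0, 0, 0, 0, 0, 0.6], [0, 0, 0, 0, 0, 0, 0.6]],
  ],
)

```text
time_s: 15.55
tcp_pos: [0.3334, -0.3336, 0.074]
ee_rot: [[0.004, -0.995, 0.099], [-0.002, 0.099, 0.995], [-1.0, -0.004, -0.002]]
wrist_force: [0.7, 0.1, -0.0]
gripper_width: 0.586
```

```bash
python3 st.py
```

```text
tcp [ 0.3334 -0.3336  0.074 ] grasp [ 0.3336 -0.3338  0.023 ] pitch/roll deg [ 0.2  -0.13] yaw 174.3 w 0.586 v [ 0.1  0.  -0.   0.  -0.1 -0.1] F [ 0.7  0.1 -0. ] M [ 0.1  -0.07 -0.06] 15.55
```

Emit:
move_arm(
  series=[
    [[0, 0, 0, 0, 0, 0.15, 0.6], [0, 0, 0, 0, 0, 0.3, 0.6], [0, 0, 0, 0, 0, 0.4, 0.6], [0, 0, 0, 0, 0, 0.5, 0.6], [0, 0, 0, 0, 0, 0.5, 0.6], [0, 0, 0, 0, 0, 0.5, 0.6], [0, 0, 0, 0, 0, 0.4, 0.6], [0, 0, 0, 0, 0, 0.2, 0.6], [0, 0, 0, 0, 0, 0, 0.6], [0, 0, 0, 0, 0, 0, 0.6], [0, 0, 0, 0, 0, 0, 0.6]],
  ],
)

```text
time_s: 16.92
tcp_pos: [0.3311, -0.3323, 0.2589]
ee_rot: [[0.003, -0.995, 0.1], [-0.001, 0.1, 0.995], [-1.0, -0.003, -0.001]]
wrist_force: [-0.2, 0.5, -0.2]
gripper_width: 0.599
```

```bash
python3 st.py
python3 - <<'E'
from h import *
for n in("scene","wrist"):
    im,d=viewer.capture(n);cv2.imwrite(f"pics/{n}9.png",im[:,:,::-1]);w=cloud(n,d)
    for t in("cap_bar_mid","stone_bar_mid","sample_cap"):
        for o in spotter.trace(n,t)[:2]:
            P=w[o['mask']];P=P[~np.isnan(P[:,0])];print(n,t,round(o['conf'],2),o['centre'],np.median(P,0).round(3),np.percentile(P,[2,98],axis=0).round(3).tolist())
E
```

```text
tcp [ 0.3311 -0.3323  0.2589] grasp [ 0.3312 -0.3324  0.2079] pitch/roll deg [ 0.18 -0.08] yaw 174.28 w 0.599 v [-0.   0.4 -0.6 -0.1  0.1 -0.1] F [-0.2  0.5 -0.2] M [ 0.07 -0.03  0.03] 16.925
scene cap_bar_mid 0.68 [227.8, 295.5] [ 0.331 -0.343  0.019] [[0.318, -0.404, 0.0], [0.349, -0.266, 0.021]]
scene stone_bar_mid 0.96 [286.5, 222.8] [ 0.474 -0.327  0.084] [[0.464, -0.389, 0.068], [0.489, -0.257, 0.087]]
scene sample_cap 0.72 [330.7, 217.9] [ 0.57  -0.325  0.04 ] [[0.552, -0.348, 0.009], [0.608, -0.293, 0.044]]
wrist cap_bar_mid 0.83 [316.1, 178.7] [ 0.332 -0.338  0.019] [[0.319, -0.4, 0.002], [0.346, -0.266, 0.021]]
wrist cap_bar_mid 0.67 [138.4, 196.8] [ 0.47  -0.351  0.085] [[0.462, -0.388, 0.068], [0.484, -0.316, 0.087]]
wrist stone_bar_mid 0.68 [137.4, 198.4] [ 0.471 -0.352  0.085] [[0.461, -0.388, 0.027], [0.487, -0.314, 0.087]]
wrist sample_cap 0.93 [66.9, 220.3] [ 0.572 -0.324  0.041] [[0.551, -0.359, 0.011], [0.604, -0.294, 0.044]]
```

View pics/scene9.png

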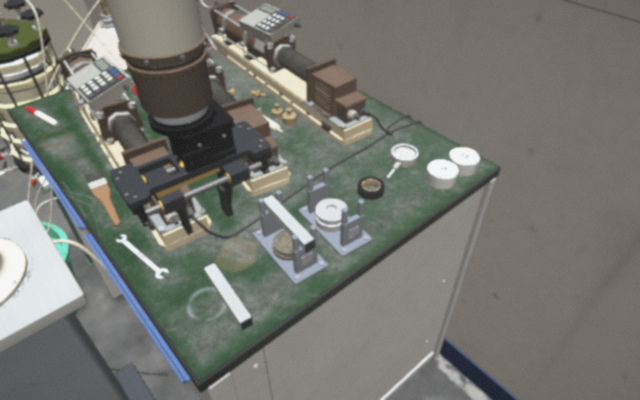

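View pics/wrist9.png

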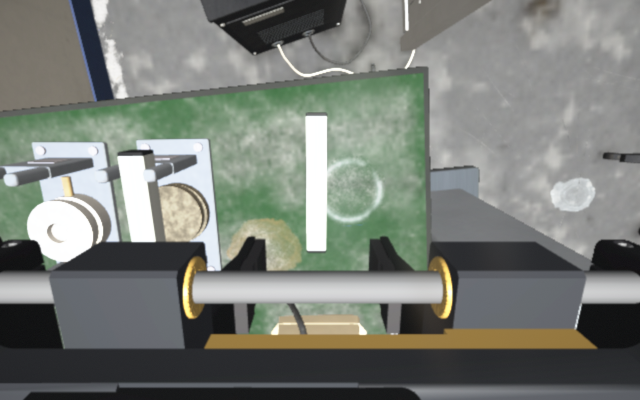

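The bar lies flat at (228,295) in the scene view, with its top at about 20 mm. The cap is in place at (331,215) and the other bar is still in its brackets at (287,222). The arm is clear and still, so I hand the job in.

```bash
python3 -c "
from station import r
print(r.finish_job())"
```

```text
the job is handed in; nothing more can be done
None
```

I lifted the bar off the far rack, the one holding the sample cap, straight up and level. I then carried it over the near rack and set it down flat on the bench, and handed the job in after about 17 s of the 40 s allowed.

My last checks, from the scene and wrist cameras, showed:
- **Bar:** it lies flat at about (0.333, -0.335), with its top about 20 mm above the bench. It covers y -0.405 to -0.265, which is about 35 mm clear of the cable.
- **Set-down:** I lowered it in 1–1.5 mm steps until it touched the bench, with about 2 N of contact force, then opened the fingers and raised the arm clear.
- **Other rack:** its bar is still in the brackets, with its top about 85 mm above the bench.
- **Sample cap:** it is still on its base plate, with its top 44 mm above the bench and its position unchanged within 5 mm.

Two checks need a note:
- **Final wrist view:** the network also reported the stone-rack bar as "cap_bar_mid" at lower confidence. The two bars are alike, and both were where they should be.
- **Approach overshoot:** early in the approach the arm overshot by a few millimetres after fast rows. I corrected that well above the rack, before descending.

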